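# Set the sander's mitre gauge to 30 degrees and lock it

### The arm

A 6-joint arm with a two-finger parallel gripper is mounted at the origin on the work surface. World frame = base frame: x ahead of the robot, y to its left, z up, the work surface at z = 0. Lengths are in m, angles in rad, forces in N, time in s.
With the tool pointing down it reaches from about 0.325 to 0.775 m from the base axis. Payload 5.5 kg.
Tool frame: the origin (TCP) lies between the finger pads; the fingertips stand 25 mm ahead of it and the grasp point (between the pads) lies 6 mm ahead of it (r.tip_extent is the distance from the TCP to the fingertips, in m); z points along the fingers, y is the line along which they close (so a half turn about z gives the same grasp; the last joint's range is limited). The gripper opens to 85 mm and grips with 20 to 120 N. Pads are 22 mm wide; open, the fingers measure 114 mm over their backs; the gripper's body (76 mm by 85 mm) begins 54 mm behind the grasp point. The pads swing forward as they close: fully open they stand 13 mm farther back than shut.
Start: joints at [1.149, 0.091, 1.231, -0, 1.82, -0.057], TCP at [0.214, 0.561, 0.256] pointing down, gripper open.
Joint ranges: [-2.87, 2.87], [-0.86, 2.18], [0.17, 2.46], [-1.51, 4.65], [0.06, 2.69], [-2.65, 2.65]. Speed limits (rad/s): [2.57, 2.57, 3.01, 3.14, 3.14, 3.14].

### API

Orientations are given as a unit quaternion [w, x, y, z].
In Python, from plant import r gives the robot as it stands.
- The arm moves only by the shell command python3 -m jog 'ROWS'. ROWS is JSON, a list of rows, each a list of 7 numbers: the opening, from -1 (shut) to 1 (fully open), so that 0 is half open, then the shift along the tool's x, y, z in m, then the turn, a rotation vector about the tool's x, y, z in rad. In form: [[jaw, dx, dy, dz, wx, wy, wz], ...]. A call has exactly 5 rows; each row is the pose to reach, as a shift and turn from the pose commanded when the call began, along the tool's axes at that moment; what a row does not reach only later rows make up. A row lasts 1/8 s, in which the tool goes at most 62.5 mm and 10.7 degrees, less where a joint would pass 70% of its speed; a pose out of reach is approached as far as the arm can. A call with a gripper value outside its range is refused whole. The fingers move at their own pace and stop on an object; the grip force is fixed at half the most. Time passes only in rows, so rows that repeat a pose let the fingers close, or fill a call up. It gives the time, the measured TCP pose, the force, the opening and the grip force at its end, in the units of the state.
- r.get_obs(): the state, without advancing time (a new reading comes with each control period).
- r.capture(name): name is "side" or "top"; returns the picture (400x640x3 uint8, blue, green, red); there is no depth.
- r.get_calibration(name): a dict with "camera_matrix" (3x3 intrinsics, pixels), "R" (3x3) and "t" (3): a world point X has camera coordinates R X + t. Camera axes: x right, y down, z forward; pixel columns grow to the right and rows downward; lengths in m; the calibration is good to about 2 mm. A picture is of the moment at which its call begins. get_calibration takes no time and is no camera call.
- r.sign_off(): hands the job in; it is judged then, once.
The state is a dict: "time": time; "q": joint angles; "joint_velocities": joint speeds; "joint_torque": joint torques, N m; "ee_pos": TCP position; "orientation": TCP orientation; "wrist_force": force on the tool from outside, world axes, zero at the start; "moment": the same for the moment, N m; "opening": finger opening in m; "gripper_force": force on a finger pad.
Only numpy, scipy, OpenCV 4.12 (cv2) and the standard library are available. Lean on these libraries where they do the work, as an engineer would, in place of code of your own. Each camera call takes 0.05 s, during which the arm holds its last target. There are 200 camera calls.

### The job

Set the mitre gauge on the disc sander's sloping table for a 30 degree mitre: slacken its lock knob, swing the head until the 30 degree mark stands at the index line, the lower end of the fence (the end away from the disc) having swung forward, away from the knob, and turn the knob clockwise again until the head is locked firmly. Leave the loose things lying on the bench where they are.

Things in the scene. Friction and masses are not known exactly. Their poses are not given: they have to be found in the camera images.
- sander: Grey disc sander, fixed; origin on the bench below the middle of the 250 mm disc's vertical face; x level along the face, y towards the operator's side. Its table (360 x 205 mm, upper edge by the disc 190 mm above the bench) is clamped at a slope of 35 degrees falling away along y. The disc's housing stands up 150 mm above that edge; the motor is behind it (-y, to -280 mm).
- gauge (a joint): Place of the mitre gauge along the table's slot, m (+-0.035, 0 = mid). The gauge is a half-round aluminium protractor head with a fence, pivoted on a steel bar in that slot, 105 mm downhill of the disc. The bar is snug: it slides only when pushed along the slot with 8 N or more, and may be left anywhere.
- pivot (a point): Point on the head's pivot axis, level with the head plate's top face, 11 mm off the table. The axes belong to the bar and do not turn with the head: x level along the slot, from the knob towards the fence; y downhill, away from the disc (the disc's edge of the table is at y = -105 mm); z square off the table, 35 degrees from vertical.
- index (a point): The index line: a 14 mm black line on a small steel block fixed to the bar, its top level with the head plate; this point is its end next to the scale, at (-80, 0, 0) mm from the pivot in the pivot's axes. It does not turn with the head.
- fence_grip (a point): Point in the fence near its lower end, turning with the head: (18, 74, 23) mm from the pivot in the head's axes (x square to the fence, away from the knob; y along it, downhill; z off the table). Fence: wall 180 long, 12 thick, 48 high, top 50 mm off the table; this point is mid-thickness, 16 mm from the end and from the top. Pinch it across its thickness or push it.
- knob_grip (a point): On the lock knob's axis (z of this frame, square to the sloping table), 40 mm off the table, 29 mm above the head plate. Black fluted cylinder, 34 mm diameter, from 20 to 64 mm off the table, 46 mm behind the pivot. Its stud is fixed to the bar and passes through the head's curved slot, so it does not move as the head swings. A 22 mm washer below clamps the head.
- head (a joint): Reading of the scale at the index, rad. 0 = fence square to the slot; positive = fence's lower end forward, away from the knob (clockwise seen from above); 30 degrees = 0.524. Range +-0.84. Marks on the plate's rim (76 mm radius) every 2 degrees, longer every 10, longest at 0; positive ones lie uphill, towards the disc. Slack, it turns with 0.2 N m and stays put; locked, it bears some 1.5 N m.
- knob (a joint): Angle of the lock knob, rad, growing clockwise seen from above (tightening). 0 = stop, fully slack; 2.1 = stop at the tight end. Below 1.5 the head is free and the knob turns against a steady friction of 0.4 N m; from 1.5 it bites and the resistance rises, to about 0.7 N m at 2.0. Firmly tight from 1.8; stays where it is left. Starts tight, 1.9 to 2.05.
- block: Bystander: cork sanding block 110 x 62 x 36 mm lying on the bench, origin at the centre of its underside.
- offcut: Bystander: white painted trim offcut 170 x 46 x 20 mm with one mitred end, flat on the bench, origin at the centre of its underside.
- square: Bystander: try square with a dark wooden stock 105 mm long and 16 mm thick and a 140 mm steel blade, flat on the bench, origin on its underside, 60 mm from the stock along the blade.

How it is judged:
On the way:
1. the lock knob is slackened (value of joint knob below 1.45 rad), for 0.1 s.
At the end, for the whole second after the job is handed in: the head reads 30 degrees, within 1.5 degrees, with the fence's lower end forward; the lock knob is tight (at least 1.8 rad); the head is still (value of joint head between 0.4974 and 0.5498 rad and value of joint knob above 1.8 rad and velocity of joint head between -0.02 and 0.02 rad/s); the robot touches nothing.
It fails at once if the sanding block is shifted by more than 20 mm (distance of block from where it was at the start of the episode above 0.02 m).
It fails at once if the trim offcut is shifted by more than 20 mm (distance of offcut from where it was at the start of the episode above 0.02 m).
It fails at once if the try square is shifted by more than 20 mm (distance of square from where it was at the start of the episode above 0.02 m).
It also fails if it takes over 64 s, if anything falls off the work surface, if the arm or the gripper's body presses on something with over 40 N, if the wrist force passes 120 N, or if a joint passes its speed limit or range.

## Working session

There is one attempt and no reset: what is moved stays moved. The work goes in short steps, Python scripts to look and compute and a shell command to move; the robot and the scene stay as the last step left them, time stands still between calls to the robot, and variables do not carry over. Pictures are saved under pics/ and viewed, at most 12 in all, crops included, and the job is handed in when it is done.

```bash
ls; mkdir -p pics; python3 - <<'E'
from plant import r
import cv2
for n in("side","top"):
    im=r.capture(n); cv2.imwrite(f"pics/{n}0.png",im)
    c=r.get_calibration(n); print(n,c)
print(r.get_obs(), r.tip_extent)
E
```

```text
pics
side {'camera_matrix': array([[410.77366187,   0.        , 318.2330339 ],
       [  0.        , 410.77366187, 198.00475723],
       [  0.        ,   0.        ,   1.        ]]), 'R': array([[ 0.91096748, -0.41220951, -0.01488551],
       [-0.32703699, -0.69980597, -0.63507355],
       [ 0.25136639,  0.58339946, -0.77230824]]), 't': array([-0.38386953,  0.38140751,  0.76012371])}
top {'camera_matrix': array([[396.20924968,   0.        , 319.47486932],
       [  0.        , 396.20924968, 199.20094228],
       [  0.        ,   0.        ,   1.        ]]), 'R': array([[ 0.01550777, -0.9996435 , -0.02173421],
       [-0.98380701, -0.01137311, -0.17886985],
       [ 0.1785589 ,  0.02415614, -0.98363266]]), 't': array([0.20004913, 0.49930869, 1.01226098])}
{'time': 0.1, 'q': array([ 1.14930896e+00,  9.18205584e-02,  1.23177065e+00,  2.22653412e-05,
        1.81979524e+00, -5.66685789e-02]), 'joint_velocities': array([ 0.0014248 ,  0.00014778, -0.0027418 , -0.00014522, -0.00073061,
       -0.00055798]), 'joint_torque': array([ 1.83002201e-03, -4.60219860e+01, -4.19217432e+01, -2.14592922e-05,
        1.06786800e-02, -6.87993577e-06]), 'ee_pos': array([0.21396185, 0.5603346 , 0.25523882]), 'orientation': array([-2.22876472e-04,  1.81396759e-01,  9.83409585e-01, -8.68831617e-04]), 'wrist_force': array([ 0.5918977 ,  0.04468161, -1.26370321]), 'moment': array([-0.00757927,  0.02044786,  0.00225255]), 'gripper_force': 0.0, 'opening': 0.08502787248892181} 0.025
```

View pics/side0.png

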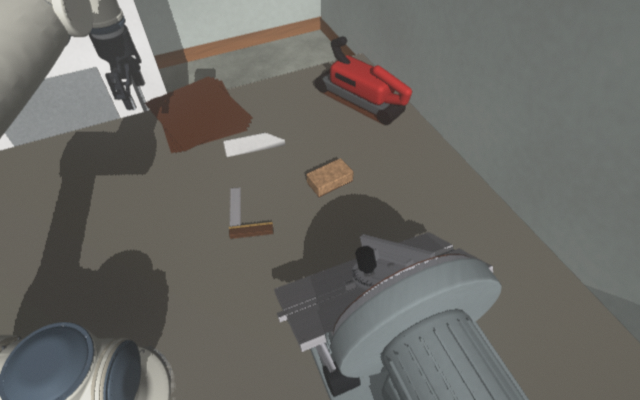

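View pics/top0.png

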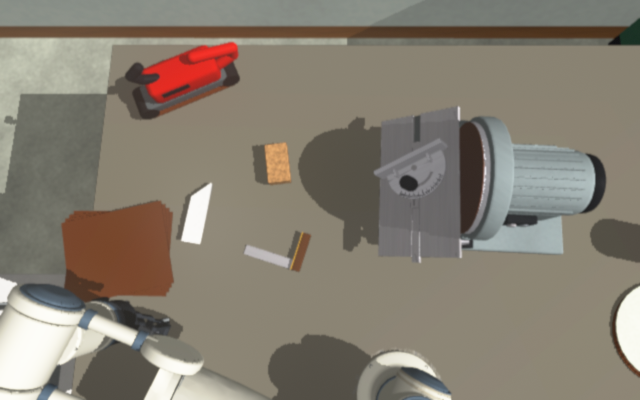

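```bash
python3 - <<'E'
import cv2
a=cv2.imread("pics/top0.png")[95:270,365:475]; b=cv2.imread("pics/side0.png")[210:385,260:500]
a=cv2.rotate(a,cv2.ROTATE_90_CLOCKWISE)
cv2.imwrite("pics/topc.png",cv2.resize(a,None,fx=4.5,fy=4.5,interpolation=cv2.INTER_CUBIC))
cv2.imwrite("pics/sidec.png",cv2.resize(b,None,fx=3.3,fy=3.3,interpolation=cv2.INTER_CUBIC))
E
```

```text
(no output)
```

View pics/topc.png

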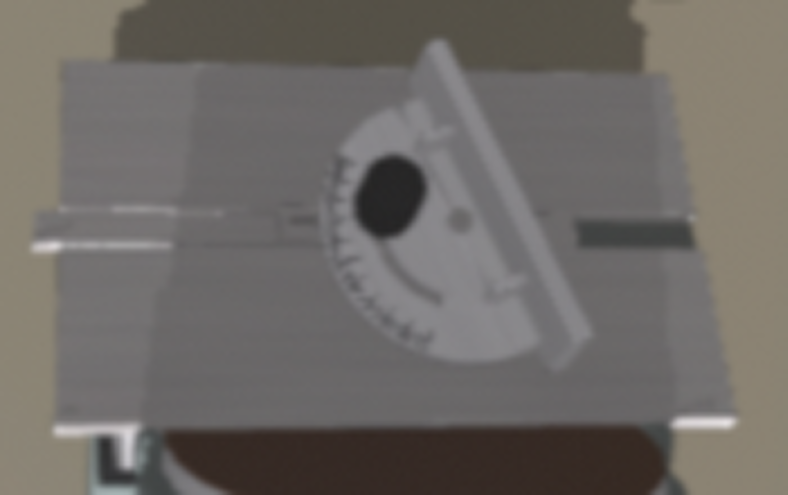

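View pics/sidec.png

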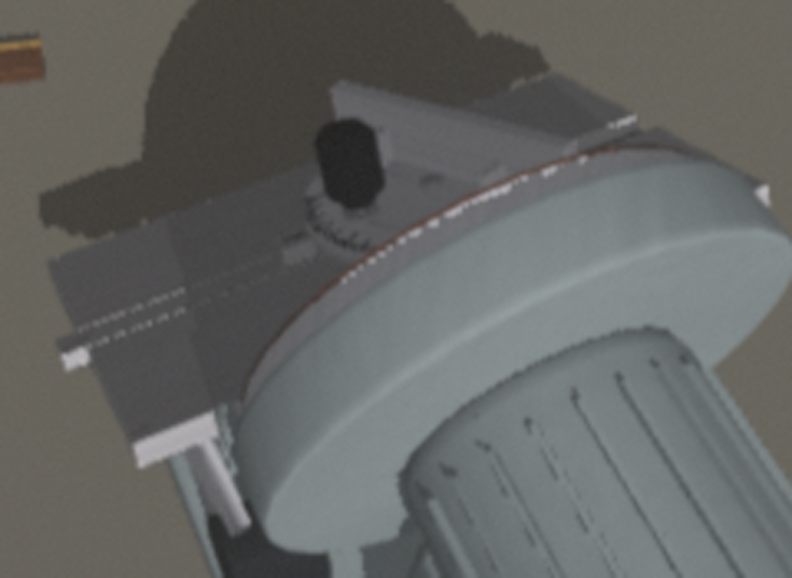

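```bash
cat > h.py <<'E'
import numpy as np
from plant import r
from scipy.optimize import least_squares
from scipy.spatial.transform import Rotation as Ro
CAL={n:r.get_calibration(n) for n in("side","top")}
def proj(n,X):
    c=CAL[n]; p=c["camera_matrix"]@(c["R"]@X+c["t"]); return p[:2]/p[2]
s=np.deg2rad(35)
def frame(yaw):
    z=Ro.from_euler('z',yaw).as_matrix()
    return z@np.array([[1,0,0],[0,np.cos(s),-np.sin(s)],[0,np.sin(s),np.cos(s)]]).T.T if False else z@Ro.from_euler('x',-s).as_matrix()
def pt(p,loc,head=None):
    loc=np.array(loc)/1000.
    if head is not None: loc=Ro.from_euler('z',-head).as_matrix()@loc
    return p[:3]+frame(p[3])@loc
E
cat > fit.py <<'E'
from h import *
T=lambda x,y:np.array([365+y/4.5,269-x/4.5]); S=lambda x,y:np.array([260+x/3.3,210+y/3.3])
C={'dl':(-180,100,-11),'dr':(180,100,-11),'ul':(-180,-105,-11),'ur':(180,-105,-11)}
ob=[('top','dl',T(62,62)),('top','dr',T(667,73)),('top','ul',T(57,423)),('top','ur',T(735,417)),
('side','dl',S(50,263)),('side','ul',S(135,440)),('side','dr',S(550,73)),
('top',(0,0,0),T(459,220)),('side',(0,0,0),S(433,180)),('top',(-46,0,53),T(396,182)),('side',(-46,0,53),S(348,137))]
fe=[('top',(18,90,39),T(438,43)),('top',(18,-90,39),T(587,335)),('side',(18,90,39),S(336,84))]
def res(p,full=False):
    o=[]
    for n,l,px in ob:
        if isinstance(l,str): l=np.array(C[l])-[p[4]*1000,0,0]
        o.append(proj(n,pt(p,l))-px)
    for n,l,px in fe: o.append(proj(n,pt(p,l,p[5]))-px)
    if full: return np.array(o)
    return np.append(np.ravel(o),(p[2]-.1388)/.002)
f=least_squares(res,[.55,-.25,.1388,0,0,-.4],loss='soft_l1'); p=f.x
print(p,np.rad2deg(p[5])); print(res(p,True).round(1))
np.save('p.npy',p)
E
python3 fit.py
```

```text
[ 0.56441236 -0.02762836  0.13704638 -0.03371544  0.03730463 -0.34649218] -19.852539576613328
[[-0.8 -0.2]
 [-0.2 -0. ]
 [ 0.8  0.3]
 [ 0.1 -0.5]
 [-1.2 -0.4]
 [ 0.   2.1]
 [ 1.7 -0.5]
 [ 0.2 -0.3]
 [ 0.6  1.5]
 [-0.6 -0.6]
 [-1.  -2.3]
 [-0.8  0.7]
 [ 0.3  0.2]
 [ 0.2 -0.1]]
```

```bash
cat >> h.py <<'E'
def qR(o): return Ro.from_quat(np.r_[o[1:],o[0]]).as_matrix()
def go(loc,deg,grasp=.006):
    "print shift/turn from present pose so that grasp point is at loc (mm, pivot axes), tool y at deg ccw from slot x"
    p=np.load('p.npy'); F=frame(p[3]); a=np.deg2rad(deg)
    z=-F[:,2]; y=F@np.array([np.cos(a),np.sin(a),0]); R=np.c_[np.cross(y,z),y,z]
    X=pt(p,loc)-grasp*z; o=r.get_obs(); R0=qR(o['orientation'])
    print('shift',(R0.T@(X-o['ee_pos'])).round(4),'turn',Ro.from_matrix(R0.T@R).as_rotvec().round(4))
def where():
    p=np.load('p.npy'); o=r.get_obs(); R=frame(p[3]).T@qR(o['orientation'])
    L=frame(p[3]).T@(o['ee_pos']+.006*qR(o['orientation'])[:,2]-p[:3])*1000
    print('t',o['time'],'grasp at',L.round(1),'ydeg',np.rad2deg(np.arctan2(R[1,1],R[0,1])).round(2),'tilt',np.rad2deg(np.arccos(-R[2,2])).round(2),'q',o['q'].round(2),'open',o['opening'].round(4),'F',(frame(p[3]).T@o['wrist_force']).round(1),'M',(frame(p[3]).T@o['moment']).round(2))
E
python3 -c "
from h import *
where(); go((-46,0,130),70)"
```

```text
Traceback (most recent call last):
  File "h.py", line 26, in where
    print('t',o['time'],'grasp at',L.round(1),'ydeg',np.rad2deg(np.arctan2(R[1,1],R[0,1])).round(2),'tilt',np.rad2deg(np.arccos(-R[2,2])).round(2),'q',o['q'].round(2),'open',o['opening'].round(4),'F',(frame(p[3]).T@o['wrist_force']).round(1),'M',(frame(p[3]).T@o['moment']).round(2))
                                                                                                                                                                              ^^^^^^^^^^^^^^^^^^
AttributeError: 'float' object has no attribute 'round'
```

```bash
sed -i "s/o\['opening'\].round(4)/round(o['opening'],4)/" h.py
python3 -c "
from h import *
where(); go((-46,0,130),70)"
```

```text
t 0.1 grasp at [-370.1  407.3  422.2] ydeg 67.26 tilt 34.91 q [ 1.15  0.09  1.23  0.    1.82 -0.06] open 0.085 F [ 0.6  0.8 -1. ] M [-0.01  0.02  0.01]
shift [-0.4683 -0.3654  0.0074] turn [ 0.5741 -0.2039  0.0176]
```

```bash
python3 -m jog '[[0.4,-0.05,-0.036,-0.01,0.1,-0.035,0],[0.4,-0.1,-0.072,-0.01,0.2,-0.07,0.01],[0.4,-0.15,-0.11,-0.01,0.3,-0.11,0.01],[0.4,-0.2,-0.15,-0.01,0.4,-0.14,0.01],[0.4,-0.25,-0.19,-0.01,0.5,-0.18,0.015]]'; python3 -c "
from h import *
where(); go((-46,0,130),70)"
```

```text
time: 0.72
ee_pos: [0.379, 0.295, 0.2661]
orientation: [0.043, 0.182, 0.947, -0.261]
wrist_force: [1.2, 1.2, -1.1]
opening: 0.0599
gripper_force: 0.0
t 0.725 grasp at [-196.2  185.5  281.1] ydeg 70.06 tilt 4.35 q [ 0.81  0.08  1.31 -0.41  2.13 -0.53] open 0.0599 F [ 1.1  1.7 -0.2] M [ 0.22  0.01 -0.03]
shift [-0.2075 -0.1333  0.137 ] turn [ 0.0723 -0.0232  0.0018]
```

```bash
python3 -m jog '[[0.4,-0.04,-0.027,0.02,0.07,-0.023,0],[0.4,-0.08,-0.054,0.05,0.07,-0.023,0],[0.4,-0.125,-0.08,0.08,0.07,-0.023,0],[0.4,-0.17,-0.108,0.11,0.07,-0.023,0],[0.4,-0.2075,-0.1333,0.137,0.0723,-0.0232,0.0018]]'; python3 -c "
from h import *
where(); go((-46,0,80),70); go((-46,0,36),70)"
```

```text
time: 1.35
ee_pos: [0.5208, 0.0517, 0.2473]
orientation: [0.047, 0.182, 0.937, -0.295]
wrist_force: [0.5, 1.2, 0.0]
opening: 0.0597
gripper_force: 0.0
t 1.35 grasp at [-46.2   0.5 128.9] ydeg 69.99 tilt 0.19 q [ 0.36  0.02  1.42 -0.59  1.9  -0.97] open 0.0597 F [0.5 0.9 0.7] M [ 0.31 -0.01  0.  ]
shift [-0.0004 -0.0005  0.0489] turn [ 0.003  -0.0013 -0.0002]
shift [-0.0005 -0.0007  0.0929] turn [ 0.003  -0.0013 -0.0002]
```

```bash
python3 -m jog '[[0.4,0,0,0.01,0.003,-0.001,0],[0.4,0,0,0.025,0.003,-0.001,0],[0.4,0,0,0.04,0.003,-0.001,0],[0.4,0,0,0.046,0.003,-0.001,0],[0.4,0,0,0.046,0.003,-0.001,0]]'; python3 - <<'E'
from h import *
import cv2
where()
a=r.capture("top")[110:260,365:475]; b=r.capture("side")[200:320,300:460]
cv2.imwrite("pics/c1.png",np.hstack([cv2.resize(a,(400,545)),cv2.resize(b,(400,300)).copy() if 0 else cv2.copyMakeBorder(cv2.resize(b,(400,300)),0,245,0,0,0)]))
E
```

```text
time: 1.98
ee_pos: [0.519, 0.0278, 0.2097]
orientation: [0.047, 0.181, 0.936, -0.297]
wrist_force: [0.8, 0.8, 0.4]
opening: 0.0599
gripper_force: 0.0
t 1.975 grasp at [-47.2   2.4  84.4] ydeg 70.04 tilt 0.02 q [ 0.32  0.    1.51 -0.59  1.82 -0.97] open 0.0599 F [0.8 0.4 0.8] M [ 0.34  0.03 -0.01]
```

View pics/c1.png

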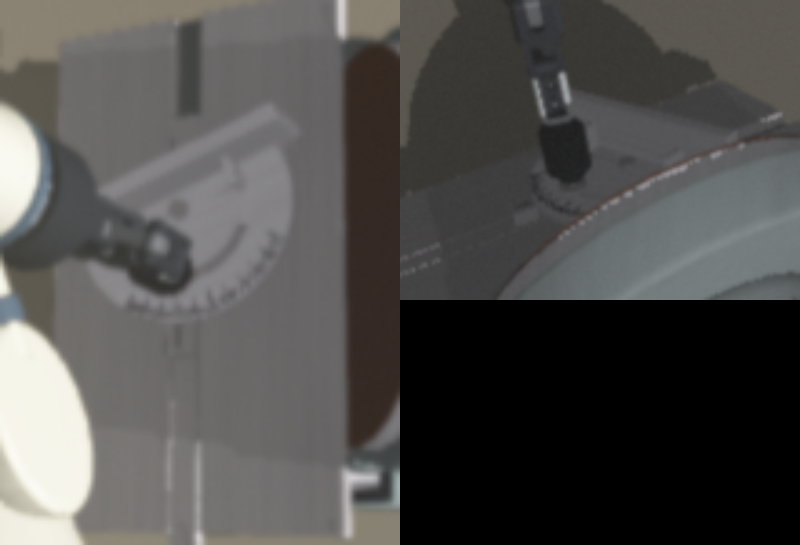

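```bash
python3 -c "
from h import *
where(); go((-46,0,36),70)"
```

```text
t 2.075 grasp at [-46.8   2.   85.2] ydeg 69.99 tilt 0.09 q [ 0.32  0.    1.5  -0.59  1.82 -0.97] open 0.06 F [ 0.3  0.  -0.2] M [0.25 0.01 0.01]
shift [-0.0014 -0.0017  0.0492] turn [ 0.0011  0.0011 -0.0002]
```

```bash
python3 -m jog '[[0.4,-0.001,-0.0015,0.01,0,0,0],[0.4,-0.001,-0.0015,0.02,0,0,0],[0.4,-0.001,-0.0015,0.03,0,0,0],[0.4,-0.001,-0.0015,0.04,0,0,0],[0.4,-0.001,-0.0015,0.049,0,0,0]]'; python3 -c "
from h import *
where(); go((-46,0,36),70)"
```

```text
time: 2.7
ee_pos: [0.5187, -0.0026, 0.1703]
orientation: [0.047, 0.182, 0.936, -0.297]
wrist_force: [0.2, -0.2, 0.2]
opening: 0.0599
gripper_force: 0.0
t 2.7 grasp at [-46.6   0.2  34.7] ydeg 69.99 tilt 0.02 q [ 0.27 -0.01  1.59 -0.59  1.74 -0.97] open 0.0599 F [ 0.2 -0.2  0. ] M [0.23 0.05 0.01]
shift [-0.0006  0.     -0.0013] turn [ 0.0003 -0.0001 -0.0002]
```

Close on the knob.

```bash
python3 -m jog '[[-0.4,0,0,0,0,0,0],[-0.7,0,0,0,0,0,0],[-1,0,0,0,0,0,0],[-1,0,0,0,0,0,0],[-1,0,0,0,0,0,0]]'; python3 -c "
from h import *
where()"
```

```text
time: 3.32
ee_pos: [0.5185, -0.0024, 0.1713]
orientation: [0.047, 0.182, 0.936, -0.297]
wrist_force: [-4.4, -4.1, -0.0]
opening: 0.0324
gripper_force: 60.3
t 3.325 grasp at [-46.7  -0.3  35.6] ydeg 69.96 tilt 0.04 q [ 0.27 -0.01  1.59 -0.59  1.74 -0.97] open 0.0324 F [-4.3 -3.5 -2.5] M [-0.31  0.55 -0.01]
```

```bash
python3 -m jog '[[-1,0,0,0,0,0,-0.17],[-1,0,0,0,0,0,-0.34],[-1,0,0,0,0,0,-0.51],[-1,0,0,0,0,0,-0.68],[-1,0,0,0,0,0,-0.85]]'; python3 -c "
from h import *
where()"
```

```text
time: 3.95
ee_pos: [0.5184, -0.0013, 0.1706]
orientation: [-0.08, -0.223, 0.927, -0.289]
wrist_force: [-3.0, 0.9, -1.8]
opening: 0.0327
gripper_force: 60.5
t 3.95 grasp at [-46.8   1.   35.6] ydeg 119.02 tilt 0.12 q [ 0.27 -0.01  1.59 -0.59  1.74 -1.82] open 0.0327 F [-3.1  1.7 -1. ] M [ 0.56  0.67 -0.47]
```

```bash
python3 -m jog '[[0,0,0,0,0,0,-0.855],[0.4,0,0,0,0,0,0],[0.4,0,0,-0.01,0,0,0.1],[0.4,0,0,-0.05,0,0,0.18],[0.4,0,0,-0.09,0,0,0.36]]'; python3 -c "
from h import *
where(); go((-8.4,75.7,110),20)"
```

```text
time: 4.58
ee_pos: [0.5208, 0.0505, 0.2455]
orientation: [-0.025, -0.049, 0.953, -0.299]
wrist_force: [0.7, 0.1, 0.8]
opening: 0.06
gripper_force: 0.0
t 4.575 grasp at [-46.3   0.5 126.8] ydeg 97.8 tilt 0.11 q [ 0.35  0.02  1.42 -0.59  1.89 -1.46] open 0.06 F [ 0.7 -0.4  0.7] M [0.22 0.   0.01]
shift [-0.0477  0.0693  0.017 ] turn [2.1000e-03 5.0000e-04 1.3579e+00]
```

```bash
python3 -m jog '[[0.4,-0.01,0.015,0,0,0,0.18],[0.4,-0.02,0.03,0,0,0,0.36],[0.4,-0.03,0.045,0,0,0,0.54],[0.4,-0.04,0.06,0,0,0,0.72],[0.4,-0.0477,0.0693,0.01,0,0,0.9]]'; python3 -c "
from h import *
where(); go((-8.4,75.7,70),20);go((-8.4,75.7,25),20)"
```

```text
time: 5.2
ee_pos: [0.5608, 0.1058, 0.1934]
orientation: [0.109, 0.37, 0.879, -0.279]
wrist_force: [0.0, -0.9, 0.0]
opening: 0.0599
gripper_force: 0.0
t 5.2 grasp at [ -8.1  76.8 116.6] ydeg 46.2 tilt 0.23 q [ 0.41  0.19  1.33 -0.57  1.86 -0.46] open 0.0599 F [ 0.1 -0.7 -0.5] M [ 0.3  -0.02  0.03]
shift [-0.0005 -0.0012  0.0466] turn [ 4.000e-03 -1.000e-04  4.572e-01]
shift [-0.0005 -0.0013  0.0916] turn [ 4.000e-03 -1.000e-04  4.572e-01]
```

```bash
python3 -m jog '[[0.4,0,-0.001,0.01,0.002,0,0.17],[0.4,0,-0.001,0.02,0.004,0,0.34],[0.4,0,-0.001,0.03,0.004,0,0.457],[0.4,0,-0.001,0.045,0.004,0,0.457],[0.4,0,-0.001,0.045,0.004,0,0.457]]'; python3 - <<'E'
from h import *
import cv2
where(); go((-8.4,75.7,25),20)
b=r.capture("side")[200:320,300:460]; a=r.capture("top")[110:260,365:475]
cv2.imwrite("pics/c2.png",np.hstack([cv2.resize(a,(400,545)),cv2.copyMakeBorder(cv2.resize(b,(400,300)),0,245,0,0,0)]))
E
```

```text
time: 5.82
ee_pos: [0.5579, 0.0775, 0.1556]
orientation: [0.166, 0.557, 0.774, -0.252]
wrist_force: [-0.0, -0.1, 0.0]
opening: 0.0602
gripper_force: 0.0
t 5.825 grasp at [-10.1  75.2  69.3] ydeg 20.49 tilt 0.28 q [ 0.37  0.18  1.42 -0.57  1.79 -0.  ] open 0.0602 F [-0.  -0.1 -0.1] M [ 0.23 -0.01  0.05]
shift [-0.0001  0.0019  0.0443] turn [-0.0049  0.0004  0.0086]
```

View pics/c2.png

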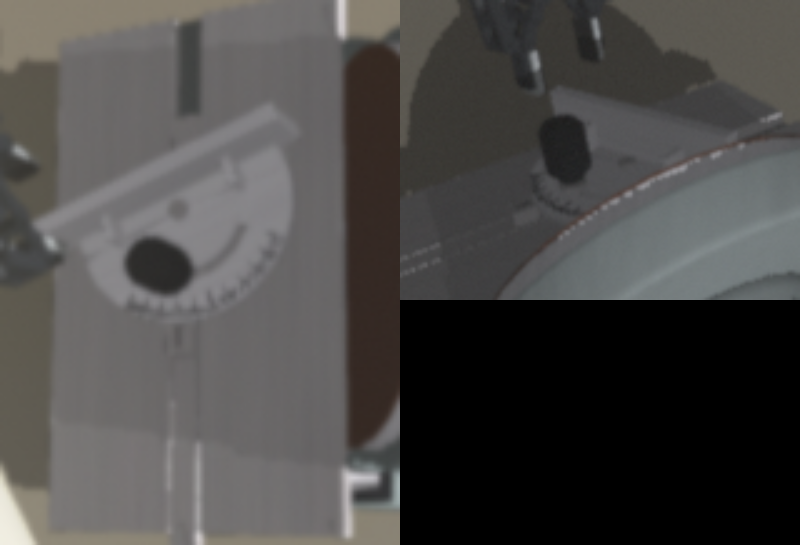

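```bash
python3 -m jog '[[0.4,0,0.002,0.01,-0.004,0,0.008],[0.4,0,0.002,0.02,-0.004,0,0.008],[0.4,0,0.002,0.03,-0.004,0,0.008],[0.4,0,0.002,0.044,-0.004,0,0.008],[0.4,0,0.002,0.044,-0.004,0,0.008]]'; python3 - <<'E'
from h import *
where()
for h in (-10,5,15,25,30):
    a=np.deg2rad(h); c,s_=np.cos(a),np.sin(a); print(h); go((18*c+74*s_,-18*s_+74*c,25),-h)
E
```

```text
time: 6.55
ee_pos: [0.5585, 0.0521, 0.1189]
orientation: [0.168, 0.561, 0.771, -0.25]
wrist_force: [-0.1, 0.5, 0.7]
opening: 0.0597
gripper_force: 0.0
t 6.55 grasp at [-8.6 75.5 24.8] ydeg 19.9 tilt 0.12 q [ 0.34  0.17  1.49 -0.57  1.71  0.01] open 0.0597 F [-0.1  0.   0.9] M [ 0.3  -0.    0.06]
-10
shift [-0.0042  0.0129 -0.0002] turn [-0.002   0.0008  0.1728]
5
shift [-0.0144  0.0299 -0.0003] turn [-0.0019  0.0011  0.4346]
15
shift [-0.0236  0.0395 -0.0003] turn [-0.0018  0.0012  0.6091]
25
shift [-0.0342  0.0474 -0.0003] turn [-0.0017  0.0014  0.7836]
30
shift [-0.0401  0.0506 -0.0003] turn [-0.0016  0.0015  0.8709]
```

```bash
python3 -m jog '[[-0.4,0,0,0,0,0,0],[-0.4,-0.002,0.0065,0,0,0,0.09],[-0.4,-0.0042,0.0129,0,0,0,0.173],[-0.4,-0.009,0.0215,0,0,0,0.3],[-0.4,-0.0144,0.0299,0,-0.002,0.001,0.4346]]'; python3 - <<'E'
from h import *
where()
for h in (12,20,25,30):
    a=np.deg2rad(h); c,s_=np.cos(a),np.sin(a); print(h); go((18*c+74*s_,-18*s_+74*c,25),-h)
E
```

```text
time: 7.18
ee_pos: [0.5921, 0.0491, 0.1233]
orientation: [0.219, 0.715, 0.631, -0.205]
wrist_force: [-3.6, -1.5, 1.0]
opening: 0.0257
gripper_force: 1.4
t 7.175 grasp at [25.1 71.5 27.3] ydeg -5.31 tilt 0.12 q [ 0.31  0.24  1.4  -0.58  1.71  0.42] open 0.0257 F [-3.5 -1.9 -0.1] M [0.02 0.47 0.04]
12
shift [-0.0021  0.0081  0.0023] turn [ 0.0021 -0.0005  0.1167]
20
shift [-0.0065  0.0178  0.0023] turn [ 0.0021 -0.0007  0.2563]
25
shift [-0.0099  0.0235  0.0023] turn [ 0.002  -0.0008  0.3436]
30
shift [-0.0138  0.0289  0.0023] turn [ 0.002  -0.0008  0.4309]
```

```bash
python3 -m jog '[[-0.4,-0.0021,0.0081,0.002,0.002,0,0.1167],[-0.4,-0.0065,0.0178,0.002,0.002,0,0.2563],[-0.4,-0.0099,0.0235,0.002,0.002,0,0.3436],[-0.4,-0.0138,0.0289,0.0022,0.002,-0.001,0.431],[-0.4,-0.0138,0.0289,0.0022,0.002,-0.001,0.431]]'; python3 - <<'E'
from h import *
where()
h=30
a=np.deg2rad(h); c,s_=np.cos(a),np.sin(a); print(h); go((18*c+74*s_,-18*s_+74*c,25),-h)
E
```

```text
time: 7.8
ee_pos: [0.6196, 0.0338, 0.1307]
orientation: [0.258, 0.833, 0.465, -0.155]
wrist_force: [-1.2, 0.2, -0.0]
opening: 0.0255
gripper_force: 0.0
t 7.8 grasp at [53.1 55.5 25.1] ydeg -29.74 tilt 0.1 q [ 0.28  0.29  1.33 -0.58  1.71  0.81] open 0.0255 F [-1.2  0.1  0.1] M [ 0.26 -0.03  0.04]
30
shift [-0.0006 -0.0003  0.0001] turn [ 0.0008 -0.0014  0.0045]
```

Now close the jaws so that the pads square the fence up, and look.

```bash
python3 -m jog '[[-0.5,0,0,0,0,0,0.0045],[-0.6,0,0,0,0,0,0.0045],[-0.75,0,0,0,0,0,0.0045],[-1,0,0,0,0,0,0.0045],[-1,0,0,0,0,0,0.0045]]'; python3 - <<'E'
from h import *
import cv2
where()
a=r.capture("top")[95:270,365:475]
cv2.imwrite("pics/c3.png",cv2.resize(cv2.rotate(a,cv2.ROTATE_90_CLOCKWISE),None,fx=4.5,fy=4.5,interpolation=cv2.INTER_CUBIC))
E
```

```text
time: 8.43
ee_pos: [0.6187, 0.0342, 0.1301]
orientation: [0.257, 0.834, 0.463, -0.155]
wrist_force: [-4.3, 3.7, 1.2]
opening: 0.0115
gripper_force: 58.2
t 8.425 grasp at [52.2 56.1 24.8] ydeg -30.0 tilt 0.07 q [ 0.28  0.29  1.33 -0.58  1.71  0.81] open 0.0115 F [-4.4  2.2  3. ] M [ 0.56  0.71 -0.49]
```

View pics/c3.png

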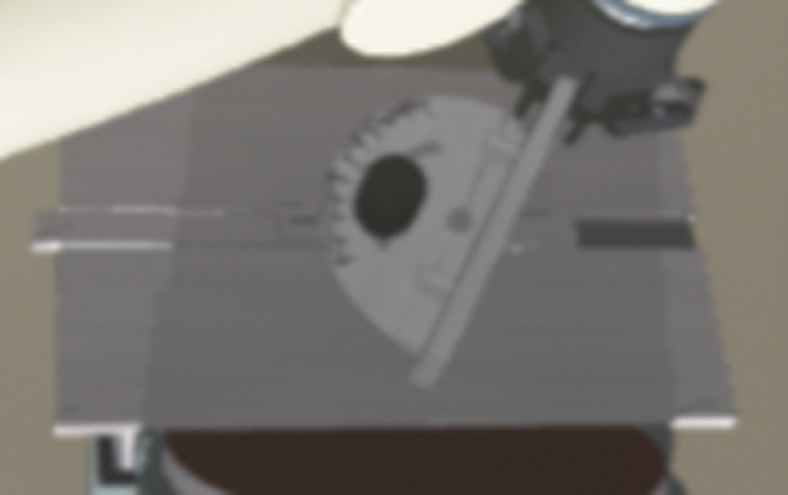

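```bash
python3 -m jog '[[-0.5,0,0,0,0,0,0],[-0.3,0,0,0,0,0,0],[-0.2,0,0,-0.03,0,0,0],[-0.2,0,0,-0.08,0,0,0],[0,0,0,-0.13,0,0,0]]'; python3 -m jog '[[0.4,0,0,-0.04,0,0,0],[0.4,-0.05,0,-0.04,0,0,-0.18],[0.4,-0.1,0,-0.04,0,0,-0.36],[0.4,-0.15,0,-0.04,0,0,-0.54],[0.4,-0.15,0,-0.04,0,0,-0.72]]'; python3 - <<'E'
from h import *
import cv2
where()
A=r.capture("top"); B=r.capture("side"); cv2.imwrite("pics/t4.png",A)
cv2.imwrite("pics/s4.png",B)
a=A[115:225,370:460]
cv2.imwrite("pics/c4.png",cv2.resize(cv2.rotate(a,cv2.ROTATE_90_CLOCKWISE),None,fx=6.5,fy=6.5,interpolation=cv2.INTER_CUBIC))
E
```

```text
time: 9.1
ee_pos: [0.6217, 0.1085, 0.2376]
orientation: [0.258, 0.834, 0.463, -0.155]
wrist_force: [0.3, 0.1, 0.3]
opening: 0.0428
gripper_force: 0.0
time: 9.72
ee_pos: [0.5429, 0.0251, 0.3483]
orientation: [0.188, 0.617, 0.728, -0.233]
wrist_force: [0.4, 0.5, 0.3]
opening: 0.0598
gripper_force: 0.0
t 9.725 grasp at [-23.3 -78.6 196.9] ydeg 11.23 tilt 0.32 q [ 0.3   0.06  1.2  -0.64  2.01 -0.11] open 0.0598 F [0.4 0.2 0.6] M [ 0.26 -0.04 -0.03]
```

View pics/c4.png

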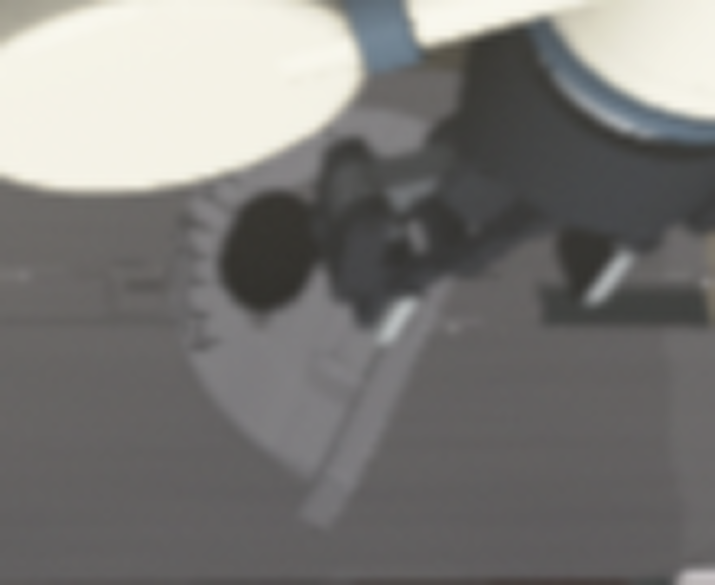

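```bash
python3 -c "
from h import *
go((-110,110,190),90)"
```

```text
shift [ 0.199  -0.0497  0.005 ] turn [ 2.5000e-03  1.1000e-03 -1.3751e+00]
```

```bash
python3 -m jog '[[0.4,0.04,-0.01,0,0,0,-0.18],[0.4,0.08,-0.02,0,0,0,-0.36],[0.4,0.12,-0.03,0,0,0,-0.54],[0.4,0.16,-0.04,0,0,0,-0.72],[0.4,0.199,-0.05,0.005,0,0,-0.9]]'; python3 - <<'E'
from h import *
import cv2
where()
A=r.capture("top"); B=r.capture("side"); cv2.imwrite("pics/t5.png",A)
cv2.imwrite("pics/s5.png",B)
a=A[115:225,370:460]
cv2.imwrite("pics/c5.png",cv2.resize(cv2.rotate(a,cv2.ROTATE_90_CLOCKWISE),None,fx=6.5,fy=6.5,interpolation=cv2.INTER_CUBIC))
E
```

```text
time: 10.45
ee_pos: [0.4606, 0.1805, 0.2321]
orientation: [0.066, 0.238, 0.923, -0.293]
wrist_force: [-0.0, -0.2, 0.1]
opening: 0.0599
gripper_force: 0.0
t 10.45 grasp at [-110.7  113.   189.1] ydeg 62.97 tilt 0.05 q [ 0.6   0.06  1.4  -0.54  2.01 -0.61] open 0.0599 F [ 0.  -0.2  0. ] M [ 0.3  -0.01 -0.02]
```

View pics/c5.png

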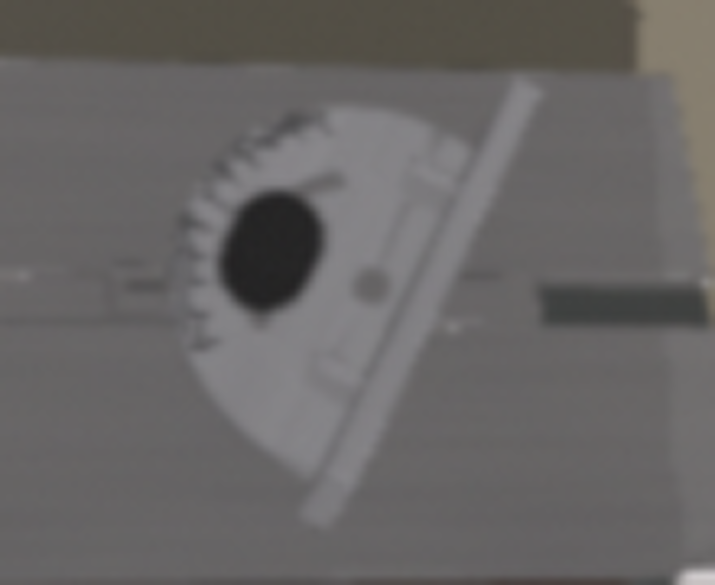

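```bash
cat > hd.py <<'E'
from h import *
import sys
p=np.load('p.npy')
T=lambda x,y:np.array([370+(y+.5)/6.5-.5,224-((x+.5)/6.5-.5)])
ob=[((24,90,39),T(542,93)),((24,-90,39),T(333,525)),((12,90,39),T(517,80)),((12,-90,39),T(303,518)),((0,0,0),T(371,286))]
def res(v):
    q=p.copy(); q[0]+=v[0]*np.cos(p[3])+v[2]; q[1]+=v[0]*np.sin(p[3])+v[3]
    return np.append(np.ravel([proj('top',pt(q,l,v[1]))-px for l,px in ob]),[v[2]/.002,v[3]/.002])
f=least_squares(res,[0,.5,0,0]); print(np.rad2deg(f.x[1]),f.x,f.fun.round(2))
# predicted scale marks / index at various head values, in crop px
inv=lambda u:(((224-u[1])+.5)*6.5-.5,((u[0]-370)+.5)*6.5-.5)
print('index',[np.round(inv(proj('top',pt(p,(x,0,0)))),0) for x in(-80,-94)])
E
python3 hd.py
```

```text
31.25023273499052 [-4.85189201e-03  5.45419453e-01 -1.72780527e-04 -5.12272705e-03] [ 1.9   1.   -3.33 -1.67  1.59  1.42 -4.98 -1.55  2.59  1.36 -0.09 -2.56]
index [array([168., 288.]), array([131., 288.])]
```

```bash
sed -i 's/(24,-90,39)/(24,-90,-9)/;s/(12,-90,39)/(12,-90,-9)/' hd.py; python3 hd.py
python3 - <<'E'
import cv2
a=cv2.imread('pics/t5.png')[122:176,378:455]
cv2.imwrite('pics/c6.png',cv2.resize(cv2.rotate(cv2.imread('pics/t5.png')[165:225,385:430],cv2.ROTATE_90_CLOCKWISE),None,fx=12,fy=12,interpolation=cv2.INTER_CUBIC))
E
```

```text
30.44629140622128 [-2.69639576e-04  5.31388030e-01  1.22340492e-05  3.62722916e-04] [-0.6  -0.43  1.34  0.45 -0.85  0.02 -0.14  0.39  0.36 -0.54  0.01  0.18]
index [array([168., 288.]), array([131., 288.])]
```

View pics/c6.png

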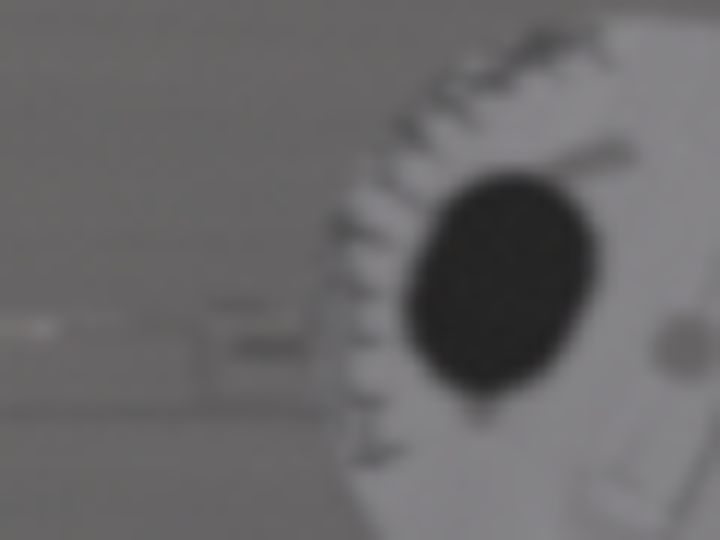

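```bash
python3 -c "
from h import *
where(); go((-46.5,0.3,80),105)"
```

```text
t 10.55 grasp at [-112.   115.2  187.2] ydeg 63.17 tilt 0.19 q [ 0.6   0.07  1.41 -0.53  2.01 -0.61] open 0.0597 F [ 0.6  0.2 -0.3] M [0.25 0.03 0.01]
shift [-0.1104 -0.0726  0.1073] turn [-0.0027 -0.0021 -0.73  ]
```

```bash
python3 -m jog '[[0.4,-0.025,-0.018,0.01,0,0,-0.15],[0.4,-0.05,-0.036,0.02,0,0,-0.3],[0.4,-0.08,-0.055,0.04,0,0,-0.45],[0.4,-0.1104,-0.0726,0.07,0,0,-0.6],[0.4,-0.1104,-0.0726,0.106,-0.003,-0.002,-0.73]]'; python3 -c "
from h import *
where(); go((-46.5,0.3,35.5),105)"
```

```text
time: 11.18
ee_pos: [0.5227, 0.0196, 0.2144]
orientation: [-0.04, -0.104, 0.949, -0.297]
wrist_force: [0.0, -0.2, -0.2]
opening: 0.0596
gripper_force: 0.0
t 11.175 grasp at [-43.2  -6.9  83.6] ydeg 104.32 tilt 0.37 q [ 0.3  -0.    1.5  -0.59  1.81 -1.58] open 0.0596 F [ 0.  -0.  -0.3] M [ 0.31 -0.01  0.03]
shift [0.0017 0.0077 0.0481] turn [ 0.0017  0.0062 -0.0118]
```

```bash
python3 -m jog '[[0.4,0,0,0,0,0,0],[0.4,0,0,0,0,0,0],[0.4,0,0,0,0,0,0],[0.4,0,0,0,0,0,0],[0.4,0,0,0,0,0,0]]'; python3 -c "
from h import *
where(); go((-46.5,0.3,35.5),105)"
```

```text
time: 11.8
ee_pos: [0.5211, 0.0225, 0.2129]
orientation: [-0.041, -0.106, 0.948, -0.296]
wrist_force: [0.2, 0.1, 0.2]
opening: 0.0596
gripper_force: 0.0
t 11.8 grasp at [-45.   -3.7  84.1] ydeg 104.62 tilt 0.29 q [ 0.31 -0.    1.5  -0.59  1.82 -1.58] open 0.0596 F [0.2 0.  0.2] M [ 0.25 -0.03 -0.03]
shift [0.0007 0.0041 0.0486] turn [ 0.0023  0.0046 -0.0066]
```

```bash
python3 -m jog '[[0.4,0.0007,0.004,0.005,0.002,0.0046,-0.006],[0.4,0.0007,0.004,0.015,0.002,0.0046,-0.006],[0.4,0.0007,0.004,0.025,0.002,0.0046,-0.006],[0.4,0.0007,0.004,0.038,0.002,0.0046,-0.006],[0.4,0.0007,0.004,0.0486,0.002,0.0046,-0.006]]'; python3 -c "
from h import *
where(); go((-46.5,0.3,35.5),105)"
```

```text
time: 12.42
ee_pos: [0.5183, -0.0033, 0.1695]
orientation: [-0.045, -0.108, 0.948, -0.297]
wrist_force: [0.0, -0.8, -0.6]
opening: 0.0597
gripper_force: 0.0
t 12.425 grasp at [-46.9   0.   33.6] ydeg 104.99 tilt 0.11 q [ 0.26 -0.01  1.59 -0.59  1.74 -1.58] open 0.0597 F [ 0.1 -0.3 -1. ] M [ 0.32  0.06 -0.  ]
shift [-0.0005  0.0002 -0.0019] turn [ 0.0004 -0.0019 -0.0001]
```

```bash
python3 -m jog '[[-0.2,0,0,-0.001,0,0,0],[-0.6,0,0,-0.001,0,0,0],[-1,0,0,-0.001,0,0,0],[-1,0,0,-0.001,0,0,0],[-1,0,0,-0.001,0,0,0]]'; python3 -m jog '[[-1,0,0,0,0,0,0.16],[-1,0,0,0,0,0,0.32],[-1,0,0,0,0,0,0.48],[-1,0,0,0,0,0,0.64],[-1,0,0,0,0,0,0.64]]'; python3 -c "
from h import *
where()"
```

```text
time: 13.05
ee_pos: [0.5183, -0.0017, 0.1712]
orientation: [-0.045, -0.108, 0.948, -0.297]
wrist_force: [-3.8, 3.6, -1.6]
opening: 0.0329
gripper_force: 59.9
time: 13.68
ee_pos: [0.5182, -0.0023, 0.1716]
orientation: [0.051, 0.195, 0.933, -0.297]
wrist_force: [-5.0, 1.0, -0.5]
opening: 0.033
gripper_force: 60.0
t 13.675 grasp at [-47.1  -0.4  35.9] ydeg 68.36 tilt 0.12 q [ 0.27 -0.01  1.59 -0.59  1.74 -0.94] open 0.033 F [-5.   0.9  0.1] M [ 0.31  0.92 -0.23]
```

```bash
python3 -m jog '[[-1,0,0,0,0,0,0.04],[-1,0,0,0,0,0,0.08],[-1,0,0,0,0,0,0.12],[-1,0,0,0,0,0,0.16],[-1,0,0,0,0,0,0.2]]'; python3 -c "
from h import *
where()"
```

```text
time: 14.3
ee_pos: [0.5181, -0.0025, 0.1717]
orientation: [0.08, 0.286, 0.91, -0.291]
wrist_force: [-5.6, 0.2, 0.9]
opening: 0.0324
gripper_force: 60.1
t 14.3 grasp at [-47.2  -0.6  35.9] ydeg 57.04 tilt 0.15 q [ 0.27 -0.01  1.59 -0.59  1.74 -0.74] open 0.0324 F [-5.6 -0.5  0.8] M [-0.01  0.97  0.68]
```

```bash
python3 -m jog '[[-1,0,0,0,0,0,0.04],[-1,0,0,0,0,0,0.08],[-1,0,0,0,0,0,0.12],[-1,0,0,0,0,0,0.12],[-1,0,0,0,0,0,0.12]]'; python3 -c "
from h import *
where()"
```

```text
time: 14.92
ee_pos: [0.518, -0.0025, 0.1718]
orientation: [0.097, 0.34, 0.891, -0.285]
wrist_force: [-4.7, -0.6, 2.2]
opening: 0.0328
gripper_force: 60.2
t 14.925 grasp at [-47.3  -0.7  35.9] ydeg 50.2 tilt 0.16 q [ 0.27 -0.01  1.59 -0.59  1.74 -0.62] open 0.0328 F [-4.7 -1.9  1.4] M [0.01 1.07 0.4 ]
```

```bash
python3 -m jog '[[-1,0,0,0,0,0,0.01],[-1,0,0,0,0,0,0.02],[-1,0,0,0,0,0,0.035],[-1,0,0,0,0,0,0.05],[-1,0,0,0,0,0,0.065]]'; python3 -c "
from h import *
where()";  python3 -m jog '[[-1,0,0,0,0,0,0.01],[-1,0,0,0,0,0,0.02],[-1,0,0,0,0,0,0.035],[-1,0,0,0,0,0,0.05],[-1,0,0,0,0,0,0.065]]'; python3 -c "
from h import *
where()"
```

```text
time: 15.55
ee_pos: [0.5179, -0.0026, 0.1718]
orientation: [0.106, 0.368, 0.879, -0.282]
wrist_force: [-6.4, -1.4, 2.0]
opening: 0.0328
gripper_force: 60.2
t 15.55 grasp at [-47.3  -0.7  35.9] ydeg 46.52 tilt 0.18 q [ 0.27 -0.01  1.59 -0.59  1.74 -0.56] open 0.0328 F [-6.4 -2.5  0.7] M [-0.14  1.09  1.31]
time: 16.18
ee_pos: [0.5186, -0.0032, 0.1723]
orientation: [0.116, 0.397, 0.867, -0.279]
wrist_force: [4.0, -10.0, 6.4]
opening: 0.033
gripper_force: 60.2
t 16.175 grasp at [-46.6  -1.5  36. ] ydeg 42.73 tilt 0.17 q [ 0.27 -0.01  1.59 -0.59  1.74 -0.5 ] open 0.033 F [  4.3 -11.7  -0.4] M [-1.76 -0.6   0.38]
```

```bash
python3 -m jog '[[-0.2,0,0,0,0,0,0],[0.3,0,0,0,0,0,0],[0.4,0,0,-0.02,0,0,0],[0.4,0,0,-0.06,0,0,0],[0.4,0,0,-0.11,0,0,0]]'; python3 -c "
from h import *
where(); go((-110,110,190),63)"
```

```text
time: 16.8
ee_pos: [0.5208, 0.0621, 0.2632]
orientation: [0.116, 0.398, 0.867, -0.277]
wrist_force: [0.7, 0.3, 0.4]
opening: 0.0596
gripper_force: 0.0
t 16.8 grasp at [-4.670e+01 -1.000e-01  1.479e+02] ydeg 42.58 tilt 0.04 q [ 0.37  0.03  1.38 -0.6   1.93 -0.49] open 0.0596 F [0.7 0.  0.5] M [0.2  0.02 0.04]
shift [ 0.124   0.0278 -0.042 ] turn [-2.000e-04 -7.000e-04 -3.564e-01]
```

```bash
python3 -m jog '[[0.4,0.03,0.007,-0.02,0,0,-0.07],[0.4,0.06,0.014,-0.042,0,0,-0.14],[0.4,0.09,0.02,-0.042,0,0,-0.21],[0.4,0.124,0.0278,-0.042,0,0,-0.28],[0.4,0.124,0.0278,-0.042,0,0,-0.356]]'; python3 - <<'E'
from h import *
import cv2
where()
A=r.capture("top"); cv2.imwrite("pics/t7.png",A)
f=lambda A:cv2.resize(cv2.rotate(A[115:225,370:460],cv2.ROTATE_90_CLOCKWISE),None,fx=6.5,fy=6.5,interpolation=cv2.INTER_CUBIC)
cv2.imwrite("pics/c7.png",f(A))
d=cv2.absdiff(A,cv2.imread("pics/t5.png"))[115:225,370:460]
print('max diff',d.max(),(d.max(2)>25).sum())
E
```

```text
time: 17.42
ee_pos: [0.4604, 0.1799, 0.2324]
orientation: [0.065, 0.235, 0.924, -0.294]
wrist_force: [1.4, 1.5, 0.6]
opening: 0.0601
gripper_force: 0.0
t 17.425 grasp at [-110.9  112.3  189.1] ydeg 63.34 tilt 0.02 q [ 0.6   0.06  1.4  -0.54  2.01 -0.62] open 0.0601 F [1.3 0.9 1.3] M [ 0.31 -0.04  0.  ]
max diff 13 0
```

View pics/c7.png

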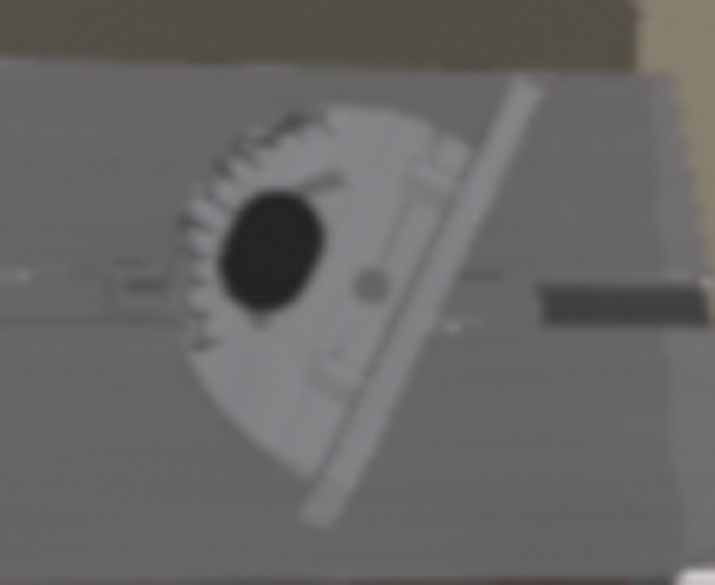

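```bash
python3 -c "
from plant import r
print(r.sign_off())"
```

```text
the job is handed in; nothing more can be done
None
```

I set the mitre gauge to about 30° (tool angle 30.0°, camera fit 30.4°) with the fence's lower end forward. The knob is turned clockwise to its tight end (about 1.3 N m before the grip slipped), the arm is clear of everything, and the job is handed in; no verdict came back.

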